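# Plug the section sign into its tight table foot

### The job

Take the rectangular sign out of the carrying block and plug its pin into the collar of the steel foot: the fit is tight and the collar is a little off the foot's centre, so lean the sign clearly (about 20 degrees), feel the low edge of the pin into the mouth first, then straighten the sign and press it gently down until its flange sits on the collar. Never press it hard against the foot, leave the round sign in the block, and let go of the sign when it stands upright and fully home.

Things in the scene. Friction and masses are not known exactly. Their poses are not given: they have to be found in the camera images.
- sign: Rectangular sign, rigid, 0.21 to 0.34 kg. Origin: centre of the pin's lower end; z up its axis. From there: steel pin 22 mm thick, 40 mm long, end bevelled 1.5 mm; steel flange 42 mm across, 6 mm thick (z 40-46); blank white plastic plate 64 mm wide (x), 14 thick (y), 45 tall (z 46-91). Starts upright in either hole of the block.
- sign_center (a point): Centre of the rectangular sign's white plate, on the pin's axis, 68.5 mm above the pin's lower end; x along the plate's width, y through its 14 mm thickness. A good place to grip, across the thickness.
- round_sign: The other sign, which stays in the block: same pin and flange, but a round head (disc 54 mm across, 14 mm thick). Origin at the centre of the pin's lower end, z up; the head's top is 100 mm above it, so 112 mm above the table: carry the other sign clear of it.
- block: Plywood carrying block, fixed, 110 x 210 x 52 mm (x, y, z), origin at the centre of its underside. Two loose holes, 33 mm across and 46 mm deep, at y = -52 and +52 mm; the signs stand in them, flanges on the top, pin ends 12 mm above the table. Raise a sign 45 mm to clear the block.
- foot_mouth (a point): Point on the foot's axis, level with the collar's mouth, 64 mm above the table; z up. The collar (rigid, 47 mm outside, upright bore 23.5 mm wide and 46 mm deep, sharp mouth) is clamped off centre: its bore axis lies 5 to 7 mm from this point, in any horizontal direction, and must be felt for or seen.
- foot: Steel foot with the collar, fixed: plate 150 x 150 x 14 mm, origin at the centre of its underside on the table, axes along its sides. A rubber friction plug fills the bore from 12 mm below the mouth; it takes about 6 N to push down (more if fast), gives way until the flange sits on the collar and does not spring back. The sign's weight alone does not move it.
Things that resemble listed ones, but are neither listed nor needed, are in the scene too. Leave any turquoise look-alike of the sign alone. Leave any brown look-alike of the round_sign alone.

How it is judged:
On the way, in this order (a step that is already met when the one before it is completed fails the run):
1. while the sign leans by more than 8 degrees, the low edge of its pin is in the collar's mouth (centre of the pin's end at or below the mouth's level and within 18 mm of the foot's axis) (angle between sign's own z axis and vertical above 0.14 rad and z of sign in the frame of foot_mouth below 0 m and horizontal distance between sign and foot_mouth below 0.018 m), for 0.1 s.
2. the sign is upright (within 3.5 degrees) and pressed home in the collar (flange within 2 mm of the collar) (angle between sign's own z axis and vertical below 0.06 rad and z of sign in the frame of foot_mouth below -0.038 m and horizontal distance between sign and foot_mouth below 0.011 m), for 0.2 s.
At the end, for the whole second after the job is handed in: The rectangular sign stands released and at rest in the foot's collar, upright within 3.5 degrees, its flange within 2 mm of the collar's top; the round sign still stands in the block, within 15 mm of where it was (all of step 2 and linear speed of sign below 0.01 m/s and distance of round_sign from where it was at the start of the episode below 0.015 m and angle between round_sign's own z axis and vertical below 0.2 rad); the robot touches nothing.
It fails at once if the sign is pressed against the foot or its collar with more than 30 N (contact force between sign and foot above 30 N).
It fails at once if the round sign is moved by more than 15 mm (distance of round_sign from where it was at the start of the episode above 0.015 m).
It also fails if it takes over 72 s, if anything falls off the work surface, if the arm or the gripper's body presses on something with over 40 N, if the wrist force passes 120 N, or if a joint passes its speed limit or range.

### The arm

A 6-joint arm with a two-finger parallel gripper is mounted at the origin on the work surface. World frame = base frame: x ahead of the robot, y to its left, z up, the work surface at z = 0. Lengths are in m, angles in rad, forces in N, time in s.
With the tool pointing down it reaches from about 0.3 to 0.775 m from the base axis. Payload 14.6 kg.
Tool frame: the origin (TCP) lies midway between the tips of the shut fingers; the grasp point (between the pads) lies 19 mm behind it (ctrl.pinch_z is the distance from the TCP to the grasp point, in m); z points along the fingers, y is the line along which they close (so a half turn about z gives the same grasp; the last joint's range is limited). The gripper opens to 94 mm and grips with 3 to 60 N. Pads are 16 mm wide; open, the fingers measure 119 mm over their backs; the gripper's body (75 mm by 177 mm) begins 78 mm behind the grasp point.
Start: joints at [1.092, 0.3, 1.521, -0, 1.321, -0.067], TCP at [0.22, 0.504, 0.205] pointing down, gripper open.
Joint ranges: [-3.03, 3.03], [-0.79, 2.21], [0.23, 2.52], [-1.04, 4.18], [0, 3.07], [-2.55, 2.55]. Speed limits (rad/s): [2.22, 2.22, 2.57, 3.14, 3.14, 3.14].

### API

Orientations are given as [roll, pitch, yaw] about the fixed x, y, z axes, in that order (R = Rz(yaw) Ry(pitch) Rx(roll)).
In Python, from station import ctrl gives the robot as it stands.
- The arm moves only by the tool jog_arm, never from a script. Its argument "motion" is a list of rows, each a list of 7 numbers: the shift along the tool's x, y, z in m, then the turn, a rotation vector about the tool's x, y, z in rad, then the opening, from -1 (shut) to 1 (fully open). In form: [[tx, ty, tz, rx, ry, rz, gripper], ...]. A call has 1 to 5 rows; each row shifts and turns the commanded pose from where the row before left it, along the tool's axes as they then stand; what a row does not reach is not made up. A row lasts 1/10 s, in which the tool goes at most 50 mm and 8.59 degrees, less where a joint would pass 70% of its speed; a pose out of reach is approached as far as the arm can. A call is refused whole if a number of a shift passes 0.05 or a number of a turn 0.15, either way. A call with a gripper value outside its range is refused whole. The fingers move at their own pace and stop on an object; "squeeze" is the grip in N (left out, the last holds). Time passes only in rows, so rows that do not move let the fingers close. It gives the time, the measured TCP pose, the force, the opening and the grip force at its end, in the units of the state.
- ctrl.get_obs(): the state, without advancing time (a new reading comes with each control period).
- ctrl.camera(name): name is "scene" or "top" or "wrist"; returns the picture (480x640x3 uint8, red, green, blue); there is no depth.
- ctrl.camera_model(name): a dict with "intrinsics" (3x3 intrinsics, pixels), "rvec" (rotation vector, rad) and "tvec" (3), from world to camera coordinates, as OpenCV has them. Camera axes: x right, y down, z forward; pixel columns grow to the right and rows downward; lengths in m; the calibration is good to about 2 mm. The wrist camera is an equidistant fisheye: a pixel r from the principal point sees the ray r / f radians off the axis. A picture is of the moment at which its call begins: read the wrist's pose just before it. camera_model takes no time and is no camera call; for the wrist camera it gives the pose at the moment of the call.
- ctrl.hand_in(): hands the job in; it is judged then, once.
The state is a dict: "time_s": time; "qpos": joint angles; "joint_vel": joint speeds; "tau": joint torques, N m; "ee_pos": TCP position; "eef_rot": TCP orientation; "force": force on the tool from outside, world axes, zero at the start; "moment": the same for the moment, N m; "grip_width": finger opening in m; "grip_force": force on a finger pad.
Only numpy, scipy, OpenCV 4.12 (cv2) and the standard library are available. Lean on these libraries where they do the work, as an engineer would, in place of code of your own. Each camera call takes 0.05 s, during which the arm holds its last target. There are 200 camera calls.

## Working session

There is one attempt and no reset: what is moved stays moved. The work goes in short steps, Python scripts to look and compute and a tool call to move; the robot and the scene stay as the last step left them, time stands still between calls to the robot, and variables do not carry over. Pictures are saved under pics/ and viewed, at most 10 in all, crops included, and the job is handed in when it is done.

Besides the shell and the picture viewer there is one more tool, called after "Emit:" as name(argument=value, ...) on one line, values as JSON. jog_arm: Moves the arm, as the interface text tells. Its arguments: {"type":"object","properties":{"motion":{"type":"array"},"squeeze":{"type":"number"}},"required":["motion"]}

```bash
ls; mkdir -p pics; python3 - <<'E'
from station import ctrl
import cv2,numpy as np
a=[ctrl.camera(n) for n in("scene","top")]
for n,i in zip(("scene","top"),a): cv2.imwrite(f"pics/{n}0.png",i[:,:,::-1])
for n in("scene","top"): print(ctrl.camera_model(n))
o=ctrl.get_obs();print(o)
E
```

```text
pics
{'intrinsics': array([[452.15365693,   0.        , 320.48710014],
       [  0.        , 452.15365693, 239.9886347 ],
       [  0.        ,   0.        ,   1.        ]]), 'rvec': array([ 2.20986819,  0.65778744, -0.32657981]), 'tvec': array([-0.44926355, -0.07839322,  1.05294228])}
{'intrinsics': array([[604.77790383,   0.        , 319.31111658],
       [  0.        , 604.77790383, 245.8355381 ],
       [  0.        ,   0.        ,   1.        ]]), 'rvec': array([ 2.16136394, -2.22680948,  0.06584169]), 'tvec': array([0.05759441, 0.51849022, 1.03851136])}
{'time_s': 0.1, 'qpos': array([ 1.09239586e+00,  3.00411983e-01,  1.52150226e+00,  3.13087283e-05,
        1.32071422e+00, -6.65774373e-02]), 'joint_vel': array([-0.00207485, -0.00116055, -0.00184895, -0.00011283, -0.00029493,
       -0.00083108]), 'tau': array([ 6.65249881e-04, -5.32644331e+01, -3.53281903e+01,  7.09518045e-02,
        2.34580290e-02, -9.16259683e-05]), 'ee_pos': array([0.2200309, 0.5038163, 0.2049521]), 'eef_rot': array([-3.14056115e+00, -9.91702849e-05,  2.72976181e+00]), 'force': array([ 0.61374149, -0.67955636,  0.68645377]), 'moment': array([-0.03075177,  0.00330191,  0.07098719]), 'grip_force': 0.0, 'grip_width': 0.09424595462382455}
```

View pics/top0.png

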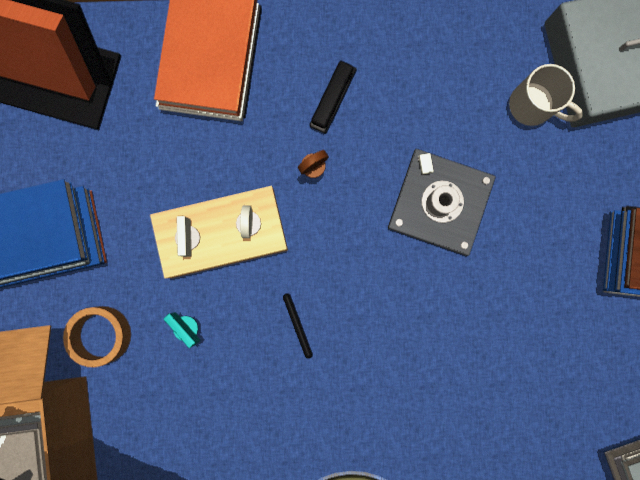

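View pics/scene0.png

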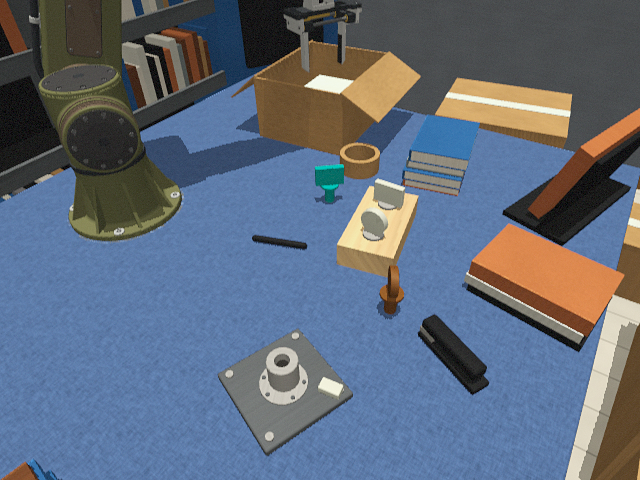

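The top view shows the block at (218,232), with the rectangular sign at about (182,236) and the round one at (247,222). The foot is at (441,203) with its collar bore near (446,200). The scene view agrees with this.

```bash
cat > h.py <<'E'
import cv2,numpy as np
from station import ctrl
from scipy.spatial.transform import Rotation as Ro
def ray(n,uv,m=None):
    m=m or ctrl.camera_model(n);K=m["intrinsics"];R=cv2.Rodrigues(m["rvec"])[0]
    x=(uv[0]-K[0,2])/K[0,0];y=(uv[1]-K[1,2])/K[1,1]
    if n=="wrist":
        r=np.hypot(x,y);s=np.sin(r)/max(r,1e-9);d=np.array([x*s,y*s,np.cos(r)])
    else: d=np.array([x,y,1.])
    return -R.T@m["tvec"],R.T@d
def plane(n,uv,z,m=None):
    c,d=ray(n,uv,m);return c+d*(z-c[2])/d[2]
def proj(n,p,m=None):
    m=m or ctrl.camera_model(n);K=m["intrinsics"];q=cv2.Rodrigues(m["rvec"])[0]@p+m["tvec"]
    if n=="wrist":
        r=np.hypot(q[0],q[1]);t=np.arctan2(r,q[2])/max(r,1e-9);x,y=q[0]*t,q[1]*t
    else:x,y=q[0]/q[2],q[1]/q[2]
    return np.array([K[0,0]*x+K[0,2],K[1,1]*y+K[1,2]])
E
python3 - <<'E'
from h import *
im=cv2.imread("pics/top0.png");hsv=cv2.cvtColor(im,cv2.COLOR_BGR2HSV)
H,S,V=cv2.split(hsv)
def biggest(mask,x0,y0,x1,y1):
    m=np.zeros_like(mask);m[y0:y1,x0:x1]=mask[y0:y1,x0:x1]
    c,_=cv2.findContours(m,cv2.RETR_EXTERNAL,cv2.CHAIN_APPROX_NONE);return sorted(c,key=cv2.contourArea)[::-1]
# block
m=((H<35)&(S>50)&(V>120)).astype(np.uint8)*255
c=biggest(m,140,175,300,290)[0];r=cv2.minAreaRect(c);P=np.array([plane("top",p,.052)[:2] for p in cv2.boxPoints(r)])
print("block",P.round(4).tolist(),P.mean(0),[np.linalg.norm(P[i]-P[i-1]).round(4) for i in range(4)])
m=((S<40)&(V>150)).astype(np.uint8)*255
for c in biggest(m,150,190,290,275)[:3]:print("sign",cv2.contourArea(c),cv2.minAreaRect(c))
# foot
m=((S<70)).astype(np.uint8)*255
c=biggest(m,370,130,510,270)[0];r=cv2.minAreaRect(c);P=np.array([plane("top",p,.014)[:2] for p in cv2.boxPoints(r)])
print("foot",r,P.round(4).tolist(),P.mean(0),[np.linalg.norm(P[i]-P[i-1]).round(4) for i in range(4)])
m=(V<70).astype(np.uint8)*255
for c in biggest(m,432,186,460,214)[:2]:print("bore",cv2.contourArea(c),cv2.minEnclosingCircle(c),plane("top",cv2.minEnclosingCircle(c)[0],.064))
a=cv2.resize(im[170:290,140:300],None,fx=5,fy=5,interpolation=cv2.INTER_CUBIC)[:, :400]
b=cv2.resize(im[160:240,406:486],None,fx=5,fy=5,interpolation=cv2.INTER_CUBIC)
b=cv2.copyMakeBorder(b,0,200,0,0,cv2.BORDER_CONSTANT);cv2.imwrite("pics/crop1.png",np.hstack([a,b]))
E
```

```text
block [[0.5797, 0.3272], [0.623, 0.1198], [0.5134, 0.0969], [0.4707, 0.3032]] [0.54670735 0.21178232] [np.float64(0.1116), np.float64(0.2119), np.float64(0.112), np.float64(0.2107)]
sign 298.5 ((180.0, 235.5), (39.0, 10.0), 90.0)
sign 265.0 ((242.30751037597656, 220.81228637695312), (12.509997367858887, 30.055967330932617), 2.2906100749969482)
sign 122.5 ((195.0, 237.0), (8.0, 22.0), 0.0)
foot ((441.48822021484375, 201.90895080566406), (85.78495025634766, 84.84044647216797), 19.179006576538086) [[0.5479, -0.077], [0.6878, -0.1312], [0.6336, -0.2714], [0.4945, -0.2163]] [ 0.59093037 -0.17399759] [np.float64(0.1492), np.float64(0.15), np.float64(0.1504), np.float64(0.1497)]
bore 99.0 ((444.9605407714844, 199.23684692382812), 6.087584495544434) [ 0.58875171 -0.16946977  0.064     ]
bore 18.5 ((435.5, 209.5), 4.94984769821167) [ 0.57202975 -0.15298981  0.064     ]
```

View pics/crop1.png

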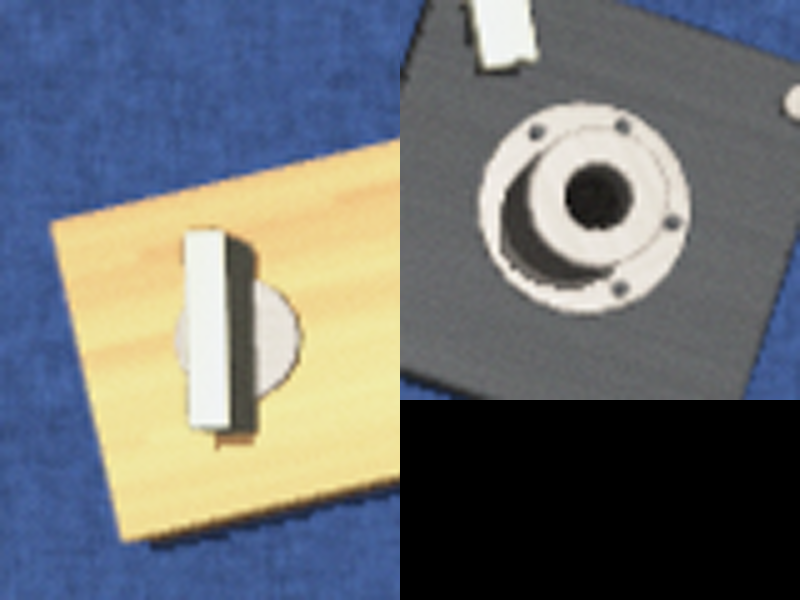

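```bash
cat >> h.py <<'E'
def goal(p,R,n=None,start=None):
    """print world->tool total shift and rotvec from current measured pose to target pose"""
    o=ctrl.get_obs();R0=Ro.from_euler("xyz",o["eef_rot"])
    d=R0.inv().apply(np.array(p)-o["ee_pos"]);w=(R0.inv()*R).as_rotvec()
    print("t",o["time_s"],"shift(tool)",d.round(4),"turn",w.round(4))
down=lambda yaw:Ro.from_euler("xyz",[np.pi,0,yaw])
E
python3 - <<'E'
from h import *
q=[(184,230),(225,230),(228,430),(190,430)]
P=np.array([plane("top",(140+x/5-.4,170+y/5-.4),.103)[:2] for x,y in q])
c=P.mean(0);a=(P[0]+P[1]-P[2]-P[3])/2;print(P,c,"len",np.linalg.norm(a),"w",np.linalg.norm(P[0]-P[1]),"yaw",np.arctan2(a[1],a[0]))
b=np.array([.5467,.2118]);u=np.array([.0433,-.2074]);u/=np.linalg.norm(u);print("holes",b+.052*u,b-.052*u)
yaw=np.pi+np.arctan2(a[1],a[0]);goal([*c,.2],down(yaw))
print(plane("top",(445.3,199.1),.064))
E
```

```text
[[0.57015865 0.26938395]
 [0.56977058 0.25628893]
 [0.5057581  0.2564408 ]
 [0.50611848 0.26853224]] [0.53795145 0.26266148] len 0.06402728362049372 w 0.01310077147519242 yaw 0.005465264870472725
holes [0.55732718 0.16089751] [0.53607282 0.26270249]
t 0.1 shift(tool) [-0.3879 -0.0937  0.005 ] turn [-1.000e-03 -3.000e-04 -4.173e-01]
[ 0.58896439 -0.17004552  0.064     ]
```

Emit:
jog_arm(motion=[[0, 0, 0, 0, 0, -0.139, 1], [0, 0, 0, 0, 0, -0.139, 1], [0, 0, 0, 0, 0, -0.139, 1], [-0.045, -0.034, 0, 0, 0, 0, 1], [-0.045, -0.034, 0, 0, 0, 0, 1]])

```text
time_s: 0.6
ee_pos: [0.3004, 0.4436, 0.2051]
eef_rot: [-3.141, -0.0, -3.133]
force: [0.3, 1.4, 0.1]
grip_width: 0.0944
grip_force: 0.0
```

Emit:
jog_arm(motion=[[-0.045, -0.034, 0, 0, 0, 0, 1], [-0.045, -0.034, 0, 0, 0, 0, 1], [-0.045, -0.034, 0, 0, 0, 0, 1], [-0.045, -0.034, 0, 0, 0, 0, 1], [-0.045, -0.034, 0, 0, 0, 0, 1]])

```text
time_s: 1.1
ee_pos: [0.5018, 0.2929, 0.2053]
eef_rot: [-3.141, -0.0, -3.136]
force: [0.5, 0.3, 1.2]
grip_width: 0.094
grip_force: 0.0
```

Emit:
jog_arm(motion=[[0, 0, 0, 0, 0, 0, 1], [0, 0, 0, 0, 0, 0, 1]])

```text
time_s: 1.3
ee_pos: [0.5007, 0.2938, 0.2048]
eef_rot: [-3.141, -0.001, -3.138]
force: [-0.6, 0.4, -0.8]
grip_width: 0.0942
grip_force: 0.0
```

```bash
python3 - <<'E'
from h import *
m=ctrl.camera_model("wrist");im=ctrl.camera("wrist")[:,:,::-1].copy();cv2.imwrite("pics/w1.png",im)
print(m["intrinsics"],ctrl.get_obs()["eef_rot"]);goal([.538,.2627,.2],down(np.pi+.005))
for p in([.538,.2627,.103],[.5731,.1618,.052],[.589,-.17,.064]):print(proj("wrist",np.array(p),m))
E
```

```text
[[371.64829954   0.         316.59190518]
 [  0.         371.64829954 241.27534313]
 [  0.           0.           1.        ]] [-3.14141725e+00 -8.27759097e-04 -3.13666655e+00]
t 1.35 shift(tool) [-0.0378 -0.0321  0.005 ] turn [-0.0002 -0.0008 -0.0001]
[277.51137489 287.04747622]
[185.6677349  298.79405821]
[-24.84160532 296.85602028]
```

View pics/w1.png

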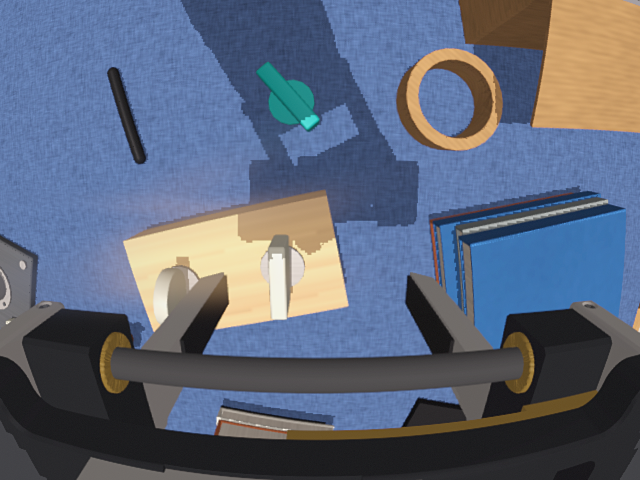

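The wrist view puts the plate top at about (279,286), against a predicted (277.5,287), so the sign's position is confirmed. I'll grasp it.

Emit:
jog_arm(motion=[[-0.0378, -0.0321, 0, 0, 0, 0, 1], [0, 0, 0.04, 0, 0, 0, 1], [0, 0, 0.04, 0, 0, 0, 1], [0, 0, 0.04, 0, 0, 0, 1], [0, 0, 0.018, 0, 0, 0, 1]], squeeze=35)

```text
time_s: 1.85
ee_pos: [0.5359, 0.2633, 0.0639]
eef_rot: [-3.14, -0.004, -3.134]
force: [0.6, -1.0, 0.3]
grip_width: 0.094
grip_force: 0.0
```

Emit:
jog_arm(motion=[[0, 0, 0, 0, 0, 0, 1], [0, 0, 0, 0, 0, 0, -1], [0, 0, 0, 0, 0, 0, -1], [0, 0, 0, 0, 0, 0, -1], [0, 0, 0, 0, 0, 0, -1]])

```text
time_s: 2.35
ee_pos: [0.5387, 0.2628, 0.0684]
eef_rot: [3.141, 0.001, -3.136]
force: [0.3, -0.7, 0.4]
grip_width: 0.0653
grip_force: 0.0
```

Emit:
jog_arm(motion=[[0, 0, 0, 0, 0, 0, -1], [0, 0, 0, 0, 0, 0, -1], [0, 0, 0, 0, 0, 0, -1]])

```text
time_s: 2.65
ee_pos: [0.5385, 0.2625, 0.0675]
eef_rot: [3.142, 0.0, -3.136]
force: [-0.4, 0.6, -0.3]
grip_width: 0.0414
grip_force: 0.0
```

Emit:
jog_arm(motion=[[0, 0, 0, 0, 0, 0, -1], [0, 0, 0, 0, 0, 0, -1], [0, 0, 0, 0, 0, 0, -1], [0, 0, 0, 0, 0, 0, -1], [0, 0, 0, 0, 0, 0, -1]])

```text
time_s: 3.15
ee_pos: [0.5385, 0.2625, 0.0674]
eef_rot: [-3.141, -0.0, -3.136]
force: [0.1, -1.1, 0.6]
grip_width: 0.014
grip_force: 35.0
```

Emit:
jog_arm(motion=[[0, 0, 0, 0, 0, 0, -1], [0, 0, 0, 0, 0, 0, -1]])

```text
time_s: 3.35
ee_pos: [0.5385, 0.2625, 0.0674]
eef_rot: [-3.142, -0.0, -3.136]
force: [0.8, -0.9, -0.7]
grip_width: 0.0136
grip_force: 35.0
```

Emit:
jog_arm(motion=[[0, 0, -0.02, 0, 0, 0, -1], [0, 0, -0.03, 0, 0, 0, -1], [0, 0, -0.03, 0, 0, 0, -1], [0, 0, -0.03, 0, 0, 0, -1], [0, 0, -0.03, 0, 0, 0, -1]])

```text
time_s: 3.85
ee_pos: [0.5381, 0.2625, 0.2082]
eef_rot: [-3.141, -0.001, -3.136]
force: [0.4, -0.0, -3.6]
grip_width: 0.0139
grip_force: 35.0
```

Emit:
jog_arm(motion=[[-0.008, -0.036, 0, 0, 0, 0, -1], [-0.008, -0.036, 0, 0, 0, 0, -1], [-0.008, -0.036, 0, 0, 0, 0, -1], [-0.008, -0.036, 0, 0, 0, 0, -1], [-0.008, -0.036, 0, 0, 0, 0, -1]])

```text
time_s: 4.35
ee_pos: [0.5793, 0.0814, 0.2071]
eef_rot: [3.141, -0.001, -3.136]
force: [0.4, 0.1, -3.0]
grip_width: 0.0135
grip_force: 35.0
```

Emit:
jog_arm(motion=[[-0.008, -0.036, 0, 0, 0, 0, -1], [-0.008, -0.036, 0, 0, 0, 0, -1], [-0.008, -0.036, 0, 0, 0, 0, -1], [-0.008, -0.036, 0, 0, 0, 0, -1], [-0.008, -0.036, 0, 0, 0, 0, -1]])

```text
time_s: 4.85
ee_pos: [0.6203, -0.0984, 0.207]
eef_rot: [3.141, -0.001, -3.136]
force: [0.3, 0.6, -3.5]
grip_width: 0.0137
grip_force: 35.0
```

Emit:
jog_arm(motion=[[-0.008, -0.036, 0, 0, 0, 0, -1], [-0.008, -0.036, 0, 0, 0, 0, -1], [0, 0, 0.035, 0, 0, 0, -1], [0, 0, 0, 0, 0, 0, -1], [0, 0, 0, 0, 0, 0, -1]])

```text
time_s: 5.35
ee_pos: [0.6364, -0.1683, 0.1723]
eef_rot: [3.141, -0.002, -3.136]
force: [-0.5, 0.4, -2.6]
grip_width: 0.0138
grip_force: 35.0
```

```bash
python3 - <<'E'
from h import *
o=ctrl.get_obs();print(o["ee_pos"],o["eef_rot"],o["grip_width"],o["qpos"])
m=ctrl.camera_model("wrist");im=ctrl.camera("wrist")[:,:,::-1].copy();cv2.imwrite("pics/w2.png",im)
np.save("w2.npy",m,allow_pickle=True)
for p in([.589,-.17,.064],[*o["ee_pos"][:2],o["ee_pos"][2]-.0554]):print(proj("wrist",np.array(p),m))
E
```

```text
[ 0.63642416 -0.16834776  0.17227914] [ 3.14086165e+00 -1.70947196e-03 -3.13600365e+00] 0.013833490789588222 [-3.14288090e-01  5.70950361e-01  1.21431320e+00  1.59986472e-04
  1.35818172e+00 -1.89070670e+00]
[313.82091005 181.59894299]
[315.47811278 260.60044135]
```

View pics/w2.png

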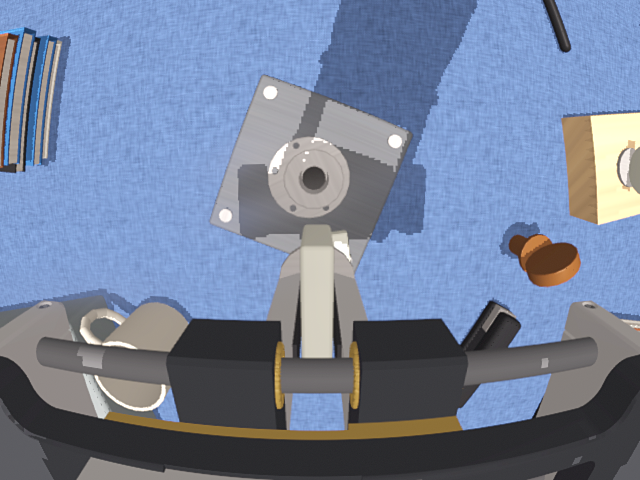

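The wrist view shows the bore as a dark disc at about (314,179), with the plate held straight. I'll refine the bore position and the sign's x offset in the grip.

```bash
python3 - <<'E'
from h import *
m=np.load("w2.npy",allow_pickle=True).item()
im=cv2.imread("pics/w2.png");g=cv2.cvtColor(im,cv2.COLOR_BGR2GRAY)
for t in(70,85,100):
    k=np.zeros_like(g);k[160:198,295:333]=(g[160:198,295:333]<t)*255
    c=max(cv2.findContours(k,0,1)[0],key=cv2.contourArea)
    P=np.array([plane("wrist",p[0],.064,m)[:2] for p in c],np.float32);e=cv2.fitEllipse(P*1000);print(t,cv2.fitEllipse(c),e)
a=cv2.resize(im[130:300,250:400],None,fx=4,fy=4,interpolation=cv2.INTER_CUBIC)[:600]
w=cv2.imread("pics/w1.png");b=cv2.resize(w[230:330,255:305],None,fx=4,fy=4,interpolation=cv2.INTER_CUBIC)
b=cv2.copyMakeBorder(b,0,200,0,0,cv2.BORDER_CONSTANT);cv2.imwrite("pics/crop2.png",np.hstack([a[:600,:600],b]))
E
```

```text
70 ((313.1127014160156, 173.72605895996094), (12.56995964050293, 22.218727111816406), 80.96361541748047) ((582.8660278320312, -170.57757568359375), (9.772467613220215, 17.185523986816406), 9.416082382202148)
85 ((313.4186706542969, 177.63844299316406), (21.146841049194336, 21.40312385559082), 129.6933135986328) ((585.9296875, -170.32615661621094), (16.41767120361328, 16.632604598999023), 122.41206359863281)
100 ((313.50927734375, 177.83119201660156), (21.716533660888672, 22.11886215209961), 174.93472290039062) ((586.0814819335938, -170.2556610107422), (16.80451011657715, 17.248838424682617), 93.65357208251953)
```

View pics/crop2.png

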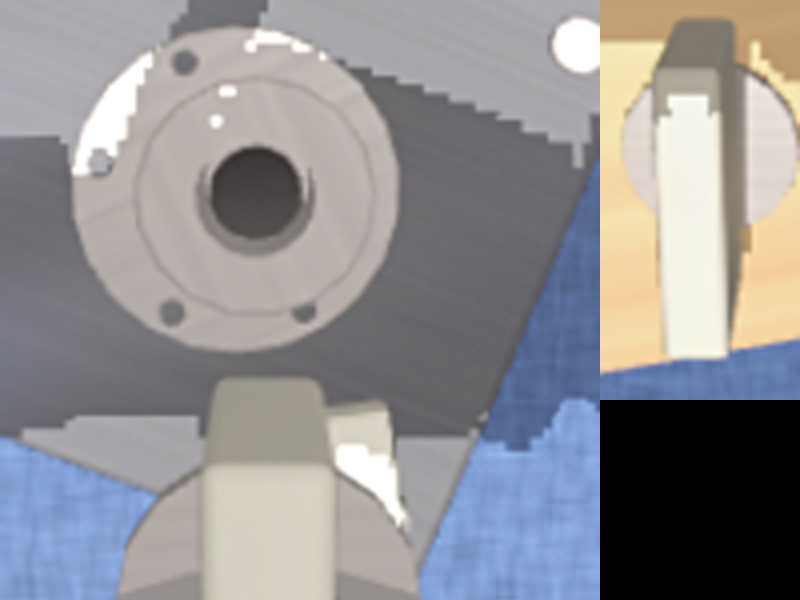

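```bash
python3 - <<'E'
from h import *
m=np.load("w2.npy",allow_pickle=True).item()
f=lambda x,y,z:(plane("wrist",(250+x/4-.4,130+y/4-.4),z,m)*1000).round(1)
for n,z,L in(("mouth",.064,[(196,200),(313,200),(254,146),(254,255)]),("collar",.064,[(135,196),(375,196),(255,75),(255,317)])):print(n,[f(x,y,z)[:2] for x,y in L])
c=-cv2.Rodrigues(m["rvec"])[0].T@m["tvec"];print("cam",c)
# plate near top edge in w2 : z top = TCP-.0554+.091
o=ctrl.get_obs();zt=o["ee_pos"][2]-.0554+.091
for y,z in((463,zt),(378,zt-.045)):print("plate edge",f(268,y,z),"expect x",(o["ee_pos"][0]-.032)*1000)
print(o["ee_pos"],o["force"],o["moment"])
E
```

```text
mouth [array([ 587.5, -181.8]), array([ 587.4, -159.1]), array([ 576.9, -170.6]), array([ 598.2, -170.5])]
collar [array([ 586.7, -193.7]), array([ 586.5, -147.1]), array([ 563.2, -170.5]), array([ 610.5, -170.3])]
cam [ 0.56332683 -0.168062    0.35196153]
plate edge [ 601.4 -167.8  209.2] expect x 604.9495711350494
plate edge [ 602.  -167.8  164.2] expect x 604.9495711350494
[ 0.63694957 -0.16821435  0.1735754 ] [ 0.32650409  0.18962323 -2.52198041] [ 0.05127281 -0.01254997 -0.0025508 ]
```

Emit:
jog_arm(motion=[[0.0468, 0.0144, 0.0, 0, 0, 0, -1], [0, 0, 0.0288, 0.0, 0, 0, -1], [0, 0, 0, 0.1163, 0, 0, -1], [0, 0, 0, 0.1163, 0, 0, -1], [0, 0, 0, 0.1164, 0, 0, -1]])

```text
time_s: 5.9
ee_pos: [0.5908, -0.1542, 0.1464]
eef_rot: [-2.787, 0.005, -3.136]
force: [-0.0, -1.3, -3.8]
grip_width: 0.0135
grip_force: 35.0
```

Emit:
jog_arm(motion=[[0, 0, 0, 0, 0, 0, -1], [0, 0, 0, 0, 0, 0, -1], [0, 0, 0, 0, 0, 0, -1]])

```text
time_s: 6.2
ee_pos: [0.5901, -0.155, 0.1446]
eef_rot: [-2.794, 0.001, -3.137]
force: [-0.4, 0.0, -2.5]
grip_width: 0.0137
grip_force: 35.0
```

```bash
cat >> h.py <<'E'
def tip(o):
    R=Ro.from_euler("xyz",o["eef_rot"]);return o["ee_pos"]+R.apply([.002,0,.0554]),R
E
python3 - <<'E'
from h import *
o=ctrl.get_obs();i=[ctrl.camera(n)[:,:,::-1] for n in("scene","wrist")];o2=ctrl.get_obs()
for a in(o,o2):print(a["time_s"],tip(a)[0]*1000,a["eef_rot"],a["force"],a["moment"])
a=cv2.resize(i[0][320:430,220:340],(480,440),interpolation=cv2.INTER_CUBIC);b=cv2.resize(i[1][130:350,230:390],(320,440))
cv2.imwrite("pics/lean.png",np.hstack([a,b]))
E
```

```text
6.2 [ 588.30182674 -173.87971861   92.49922738] [-2.79448320e+00  1.35477282e-03 -3.13695444e+00] [-0.41204702  0.04311242 -2.50828084] [ 0.42988436  0.01987981 -0.00111613]
6.3 [ 588.04367161 -174.30548542   92.10540229] [-2.79378188e+00  8.15147465e-04 -3.13761037e+00] [-0.76857646  1.05726141 -3.6696126 ] [ 0.41166167  0.0306547  -0.02842883]
```

View pics/lean.png

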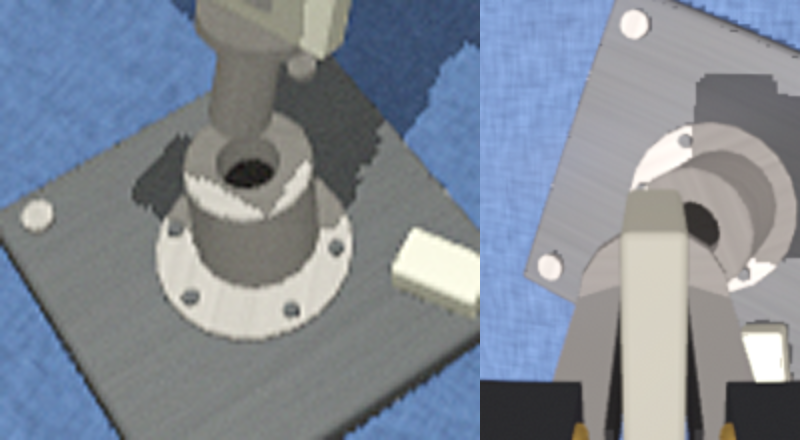

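The leaned pin hangs over the collar, and both views agree with that. I'll cross-check the pin end and bore in the scene view against the projection.

```bash
python3 - <<'E'
from h import *
for p in([.588,-.174,.092],[.589,-.170,.064],[.587,-.1704,.064]):q=proj("scene",np.array(p));print(q,((q-[220,320])*4).round())
print("mouth from scene",plane("scene",(220+248/4-.4,320+167/4-.4),.064))
print((proj("scene",np.array([.588,-.164,.092]))-proj("scene",np.array([.588,-.174,.092])))*4,(proj("scene",np.array([.598,-.174,.092]))-proj("scene",np.array([.588,-.174,.092])))*4)
E
```

```text
[278.86671199 350.41900155] [235. 122.]
[282.65792478 360.35563814] [251. 161.]
[281.38692634 359.91071591] [246. 160.]
mouth from scene [ 0.58873489 -0.17216404  0.064     ]
[ 17.33344931 -19.97856477] [22.84571166 13.12637728]
```

Emit:
jog_arm(motion=[[0, 0.0041, 0.0113, 0, 0, 0, -1], [0, 0.0041, 0.0113, 0, 0, 0, -1], [0, 0, 0, 0, 0, 0, -1], [0, 0, 0, 0, 0, 0, -1]])

```text
time_s: 6.7
ee_pos: [0.5896, -0.1549, 0.119]
eef_rot: [-2.793, -0.001, -3.137]
force: [0.3, 0.3, -3.0]
grip_width: 0.0137
grip_force: 35.0
```

Emit:
jog_arm(motion=[[0, 0.0003, 0.0009, 0, 0, 0, -1], [0, 0, 0, 0, 0, 0, -1], [0, 0.0003, 0.0009, 0, 0, 0, -1], [0, 0, 0, 0, 0, 0, -1], [0, 0, 0, 0, 0, 0, -1]])

```text
time_s: 7.2
ee_pos: [0.5899, -0.1548, 0.1178]
eef_rot: [-2.793, 0.0, -3.136]
force: [-0.5, 0.2, -3.4]
grip_width: 0.0136
grip_force: 35.0
```

Emit:
jog_arm(motion=[[0, 0.0003, 0.0009, 0, 0, 0, -1], [0, 0, 0, 0, 0, 0, -1], [0, 0, 0, 0, 0, 0, -1]])

```text
time_s: 7.5
ee_pos: [0.5898, -0.1549, 0.1167]
eef_rot: [-2.793, -0.0, -3.136]
force: [-0.3, -0.6, -2.2]
grip_width: 0.0139
grip_force: 35.0
```

```bash
cat > st.py <<'E'
from h import *
o=ctrl.get_obs();print(o["time_s"],"tip",(tip(o)[0]*1000).round(1),"rpy",o["eef_rot"].round(3),"F",o["force"].round(1),"M",o["moment"].round(2),o["grip_width"])
E
python3 st.py
```

```text
7.5 tip [ 587.9 -173.8   64.7] rpy [-2.793 -0.    -3.136] F [-0.3 -0.6 -2.2] M [0.42 0.03 0.  ] 0.013870977682345747
```

Emit:
jog_arm(motion=[[0, 0.0003, 0.0009, 0, 0, 0, -1], [0, 0, 0, 0, 0, 0, -1], [0, 0, 0, 0, 0, 0, -1]])

```text
time_s: 7.8
ee_pos: [0.5898, -0.1549, 0.1158]
eef_rot: [-2.793, -0.0, -3.136]
force: [-0.9, -0.2, -3.8]
grip_width: 0.0138
grip_force: 35.0
```

Emit:
jog_arm(motion=[[0, 0.0003, 0.0009, 0, 0, 0, -1], [0, 0, 0, 0, 0, 0, -1], [0, 0, 0, 0, 0, 0, -1]])

```text
time_s: 8.1
ee_pos: [0.5898, -0.155, 0.1148]
eef_rot: [-2.793, -0.0, -3.136]
force: [-0.6, -0.0, -2.6]
grip_width: 0.0136
grip_force: 35.0
```

Emit:
jog_arm(motion=[[0, 0.0002, 0.0005, 0, 0, 0, -1], [0, 0, 0, 0, 0, 0, -1], [0, 0, 0, 0, 0, 0, -1]])

```text
time_s: 8.4
ee_pos: [0.5898, -0.1549, 0.1143]
eef_rot: [-2.793, -0.0, -3.136]
force: [-0.4, -0.3, -3.8]
grip_width: 0.0139
grip_force: 35.0
```

```bash
python3 st.py
```

```text
8.4 tip [ 587.9 -173.8   62.2] rpy [-2.793 -0.    -3.136] F [-0.4 -0.3 -3.8] M [ 0.42 -0.05 -0.02] 0.013911365601262994
```

Emit:
jog_arm(motion=[[0, 0.0002, 0.0007, 0, 0, 0, -1], [0, 0, 0, 0, 0, 0, -1], [0, 0.0009, -0.0003, 0, 0, 0, -1], [0, 0, 0, 0, 0, 0, -1], [0, 0, 0, 0, 0, 0, -1]])

```text
time_s: 8.9
ee_pos: [0.5898, -0.154, 0.1136]
eef_rot: [-2.793, 0.0, -3.136]
force: [0.4, 0.8, -3.5]
grip_width: 0.0136
grip_force: 35.0
```

Emit:
jog_arm(motion=[[0, 0.0005, -0.0002, 0, 0, 0, -1], [0, 0, 0, 0, 0, 0, -1], [0, 0, 0, 0, 0, 0, -1]])

```text
time_s: 9.2
ee_pos: [0.5898, -0.1534, 0.1136]
eef_rot: [-2.793, 0.0, -3.136]
force: [-0.3, -0.2, -3.2]
grip_width: 0.0141
grip_force: 35.0
```

Emit:
jog_arm(motion=[[0, 0.0005, -0.0002, 0, 0, 0, -1], [0, 0, 0, 0, 0, 0, -1], [0, 0, 0, 0, 0, 0, -1]])

```text
time_s: 9.5
ee_pos: [0.5898, -0.1529, 0.1136]
eef_rot: [-2.793, -0.0, -3.136]
force: [0.5, 0.2, -3.1]
grip_width: 0.0137
grip_force: 35.0
```

Emit:
jog_arm(motion=[[0, 0.0005, -0.0002, 0, 0, 0, -1], [0, 0, 0, 0, 0, 0, -1], [0, 0, 0, 0, 0, 0, -1]])

```text
time_s: 9.8
ee_pos: [0.5898, -0.1525, 0.1136]
eef_rot: [-2.792, -0.0, -3.136]
force: [-0.2, -2.1, -3.3]
grip_width: 0.014
grip_force: 35.0
```

Emit:
jog_arm(motion=[[0, 0.0005, -0.0002, 0, 0, 0, -1], [0, 0, 0, 0, 0, 0, -1], [0, 0, 0, 0, 0, 0, -1]])

```text
time_s: 10.1
ee_pos: [0.5898, -0.1521, 0.1137]
eef_rot: [-2.792, -0.0, -3.136]
force: [0.0, -4.7, -4.1]
grip_width: 0.0141
grip_force: 35.0
```

Emit:
jog_arm(motion=[[0, 0.0005, -0.0002, 0, 0, 0, -1], [0, 0, 0, 0, 0, 0, -1], [0, 0, 0, 0, 0, 0, -1]])

```text
time_s: 10.4
ee_pos: [0.5897, -0.1519, 0.1137]
eef_rot: [-2.792, -0.0, -3.137]
force: [-0.1, -7.6, -4.0]
grip_width: 0.0138
grip_force: 35.0
```

Emit:
jog_arm(motion=[[0, -0.001, 0.0004, 0, 0, 0, -1], [0, -0.0032, 0.0001, -0.058, 0, 0, -1], [0, -0.0032, 0.0001, -0.058, 0, 0, -1], [0, 0, 0, 0, 0, 0, -1], [0, 0, 0, 0, 0, 0, -1]])

```text
time_s: 10.9
ee_pos: [0.5898, -0.1584, 0.1154]
eef_rot: [-2.908, 0.0, -3.137]
force: [0.4, -0.5, -3.4]
grip_width: 0.014
grip_force: 35.0
```

```bash
python3 st.py
```

```text
10.9 tip [ 587.9 -171.3   61.5] rpy [-2.908  0.    -3.137] F [ 0.4 -0.5 -3.4] M [ 0.27 -0.   -0.01] 0.01399080166244032
```

Emit:
jog_arm(motion=[[0, -0.003, 0.0001, -0.058, 0, 0, -1], [0, 0, 0, 0, 0, 0, -1], [0, 0, 0, 0, 0, 0, -1]])

```text
time_s: 11.2
ee_pos: [0.5898, -0.161, 0.1158]
eef_rot: [-2.965, -0.0, -3.136]
force: [0.2, -0.2, -3.3]
grip_width: 0.0137
grip_force: 35.0
```

Emit:
jog_arm(motion=[[0, -0.0031, 0.0001, -0.058, 0, 0, -1], [0, 0, 0, 0, 0, 0, -1], [0, 0, 0, 0, 0, 0, -1]])

```text
time_s: 11.5
ee_pos: [0.5898, -0.1641, 0.1163]
eef_rot: [-3.023, -0.0, -3.136]
force: [-0.9, 0.6, -2.7]
grip_width: 0.014
grip_force: 35.0
```

Emit:
jog_arm(motion=[[0, -0.0031, 0.0001, -0.058, 0, 0, -1], [0, 0, 0, 0, 0, 0, -1], [0, 0, 0, 0, 0, 0, -1]])

```text
time_s: 11.8
ee_pos: [0.5899, -0.1671, 0.1165]
eef_rot: [-3.081, -0.0, -3.136]
force: [0.3, -0.6, -2.7]
grip_width: 0.014
grip_force: 35.0
```

```bash
python3 st.py
```

```text
11.8 tip [ 587.8 -170.5   61.2] rpy [-3.081 -0.    -3.136] F [ 0.3 -0.6 -2.7] M [ 0.11  0.02 -0.  ] 0.013980352534992038
```

Emit:
jog_arm(motion=[[0, -0.0034, 0.0001, -0.0605, 0, 0, -1], [0, 0, 0, 0, 0, 0, -1], [0, 0, 0, 0, 0, 0, -1]])

```text
time_s: 12.1
ee_pos: [0.5899, -0.1706, 0.1167]
eef_rot: [-3.142, -0.0, -3.136]
force: [-0.5, 1.0, -3.1]
grip_width: 0.0139
grip_force: 35.0
```

Emit:
jog_arm(motion=[[0, 0, 0.001, 0, 0, 0, -1], [0, 0, 0, 0, 0, 0, -1], [0, 0, 0.001, 0, 0, 0, -1], [0, 0, 0, 0, 0, 0, -1], [0, 0, 0, 0, 0, 0, -1]])

```text
time_s: 12.6
ee_pos: [0.5899, -0.1709, 0.1148]
eef_rot: [3.14, -0.0, -3.136]
force: [0.1, 0.1, -3.7]
grip_width: 0.0138
grip_force: 35.0
```

```bash
python3 st.py
```

```text
12.6 tip [ 587.9 -170.9   59.4] rpy [ 3.14  -0.    -3.136] F [ 0.1  0.1 -3.7] M [ 0.06 -0.05  0.03] 0.013845737501408417
```

Emit:
jog_arm(motion=[[0, 0, 0.002, 0, 0, 0, -1], [0, 0, 0, 0, 0, 0, -1], [0, 0, 0.002, 0, 0, 0, -1], [0, 0, 0, 0, 0, 0, -1], [0, 0, 0, 0, 0, 0, -1]])

```text
time_s: 13.1
ee_pos: [0.5899, -0.171, 0.1108]
eef_rot: [3.14, -0.0, -3.136]
force: [-0.0, 0.1, -2.5]
grip_width: 0.0141
grip_force: 35.0
```

Emit:
jog_arm(motion=[[0, 0, 0.001, 0, 0, 0, -1], [0, 0, 0.001, 0, 0, 0, -1], [0, 0, 0.001, 0, 0, 0, -1], [0, 0, 0.001, 0, 0, 0, -1], [0, 0, 0, 0, 0, 0, -1]])

```text
time_s: 13.6
ee_pos: [0.59, -0.171, 0.107]
eef_rot: [3.14, 0.0, -3.136]
force: [-1.1, -0.3, -1.4]
grip_width: 0.0137
grip_force: 35.0
```

Emit:
jog_arm(motion=[[0, 0, 0.001, 0, 0, 0, -1], [0, 0, 0.001, 0, 0, 0, -1], [0, 0, 0.001, 0, 0, 0, -1], [0, 0, 0.001, 0, 0, 0, -1], [0, 0, 0, 0, 0, 0, -1]])

```text
time_s: 14.1
ee_pos: [0.5899, -0.171, 0.1027]
eef_rot: [3.14, 0.0, -3.136]
force: [-0.9, 0.4, 0.8]
grip_width: 0.0139
grip_force: 35.0
```

```bash
python3 st.py
```

```text
14.1 tip [ 587.9 -170.9   47.3] rpy [ 3.14   0.    -3.136] F [-0.9  0.4  0.8] M [0.08 0.15 0.02] 0.013925945595012245
```

Emit:
jog_arm(motion=[[0, 0, 0.001, 0, 0, 0, -1], [0, 0, 0.001, 0, 0, 0, -1], [0, 0, 0.001, 0, 0, 0, -1], [0, 0, 0.001, 0, 0, 0, -1], [0, 0, 0.001, 0, 0, 0, -1]])

```text
time_s: 14.6
ee_pos: [0.5899, -0.171, 0.0978]
eef_rot: [3.14, 0.0, -3.136]
force: [0.2, 0.3, 1.7]
grip_width: 0.0136
grip_force: 35.0
```

Emit:
jog_arm(motion=[[0, 0, 0.001, 0, 0, 0, -1], [0, 0, 0.001, 0, 0, 0, -1], [0, 0, 0.001, 0, 0, 0, -1], [0, 0, 0.001, 0, 0, 0, -1], [0, 0, 0.001, 0, 0, 0, -1]])

```text
time_s: 15.1
ee_pos: [0.5899, -0.171, 0.0928]
eef_rot: [3.14, 0.0, -3.136]
force: [0.2, -0.1, 2.9]
grip_width: 0.0139
grip_force: 35.0
```

Emit:
jog_arm(motion=[[0, 0, 0.001, 0, 0, 0, -1], [0, 0, 0.001, 0, 0, 0, -1], [0, 0, 0.001, 0, 0, 0, -1], [0, 0, 0.001, 0, 0, 0, -1], [0, 0, 0.001, 0, 0, 0, -1]])

```text
time_s: 15.6
ee_pos: [0.5899, -0.171, 0.0878]
eef_rot: [3.14, 0.0, -3.136]
force: [-0.2, 0.2, 3.2]
grip_width: 0.0137
grip_force: 35.0
```

```bash
python3 st.py
```

```text
15.6 tip [ 587.9 -170.9   32.4] rpy [ 3.14   0.    -3.136] F [-0.2  0.2  3.2] M [0.01 0.17 0.03] 0.013701153762851684
```

Emit:
jog_arm(motion=[[0, 0, 0.001, 0, 0, 0, -1], [0, 0, 0.001, 0, 0, 0, -1], [0, 0, 0.001, 0, 0, 0, -1], [0, 0, 0.001, 0, 0, 0, -1], [0, 0, 0.001, 0, 0, 0, -1]])

```text
time_s: 16.1
ee_pos: [0.5899, -0.171, 0.0828]
eef_rot: [3.14, 0.0, -3.136]
force: [-0.4, -0.7, 1.5]
grip_width: 0.0136
grip_force: 35.0
```

Emit:
jog_arm(motion=[[0, 0, 0.0005, 0, 0, 0, -1], [0, 0, 0.0005, 0, 0, 0, -1], [0, 0, 0.0005, 0, 0, 0, -1], [0, 0, 0.0005, 0, 0, 0, -1]])

```text
time_s: 16.5
ee_pos: [0.5899, -0.171, 0.0809]
eef_rot: [3.14, 0.0, -3.136]
force: [-0.1, -0.6, 2.2]
grip_width: 0.014
grip_force: 35.0
```

Emit:
jog_arm(motion=[[0, 0, 0.0005, 0, 0, 0, -1], [0, 0, 0.0005, 0, 0, 0, -1], [0, 0, 0, 0, 0, 0, -1]])

```text
time_s: 16.8
ee_pos: [0.5899, -0.171, 0.0797]
eef_rot: [3.14, -0.0, -3.136]
force: [-0.5, -1.2, 1.6]
grip_width: 0.0136
grip_force: 35.0
```

```bash
python3 st.py
```

```text
16.8 tip [ 587.9 -170.9   24.3] rpy [ 3.14  -0.    -3.136] F [-0.5 -1.2  1.6] M [-0.13 -0.06  0.01] 0.013645791260588874
```

Emit:
jog_arm(motion=[[0, 0, 0.0005, 0, 0, 0, -1], [0, 0, 0, 0, 0, 0, -1], [0, 0, 0, 0, 0, 0, -1]])

```text
time_s: 17.1
ee_pos: [0.5899, -0.171, 0.0794]
eef_rot: [3.14, 0.0, -3.136]
force: [-0.7, -1.1, 3.5]
grip_width: 0.0137
grip_force: 35.0
```

Emit:
jog_arm(motion=[[0, 0, 0.0004, 0, 0, 0, -1], [0, 0, 0, 0, 0, 0, -1], [0, 0, 0, 0, 0, 0, -1]])

```text
time_s: 17.4
ee_pos: [0.59, -0.171, 0.0794]
eef_rot: [3.14, 0.0, -3.136]
force: [-1.8, 0.4, 6.7]
grip_width: 0.0138
grip_force: 35.0
```

The flange is seated: the tool stopped at the expected z of 0.0794 and the force is rising. I'll let go.

Emit:
jog_arm(motion=[[0, 0, -0.0005, 0, 0, 0, -1], [0, 0, 0, 0, 0, 0, 1], [0, 0, 0, 0, 0, 0, 1], [0, 0, 0, 0, 0, 0, 1], [0, 0, 0, 0, 0, 0, 1]])

```text
time_s: 17.9
ee_pos: [0.5898, -0.1709, 0.0793]
eef_rot: [3.14, -0.0, -3.136]
force: [0.6, -0.1, -0.4]
grip_width: 0.0426
grip_force: 0.0
```

Emit:
jog_arm(motion=[[0, 0, -0.01, 0, 0, 0, 1], [0, 0, -0.03, 0, 0, 0, 1], [0, 0, -0.04, 0, 0, 0, 1], [0, 0, -0.04, 0, 0, 0, 1], [0.04, 0, 0, 0, 0, 0, 1]])

```text
time_s: 18.4
ee_pos: [0.5539, -0.1722, 0.2063]
eef_rot: [-3.139, 0.011, -3.135]
force: [0.0, -0.8, -0.3]
grip_width: 0.0824
grip_force: 0.0
```

Emit:
jog_arm(motion=[[0.04, 0, 0, 0, 0, 0, 1], [0.04, 0, 0, 0, 0, 0, 1], [0, 0, 0, 0, 0, 0, 1], [0, 0, 0, 0, 0, 0, 1], [0, 0, 0, 0, 0, 0, 1]])

```text
time_s: 18.9
ee_pos: [0.4708, -0.1719, 0.2]
eef_rot: [3.141, 0.001, -3.136]
force: [0.5, 0.6, -0.1]
grip_width: 0.0938
grip_force: 0.0
```

```bash
python3 - <<'E'
from h import *
i=ctrl.camera("scene")[:,:,::-1];cv2.imwrite("pics/end.png",cv2.resize(i[160:460,200:440],None,fx=2,fy=2,interpolation=cv2.INTER_CUBIC))
print(ctrl.get_obs()["force"])
E
```

```text
[ 0.52518607  0.63478218 -0.97177677]
```

View pics/end.png

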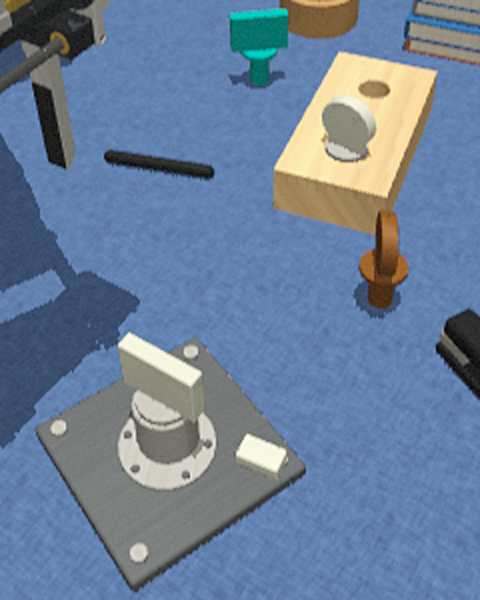

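The sign stands upright with its flange on the collar at about (165,405). The round sign is still in the block at (348,130), and the gripper is clear.

```bash
python3 -c "
from station import ctrl
print(ctrl.hand_in())"
```

```text
the job is handed in; nothing more can be done
None
```

I plugged the rectangular sign into the foot's collar and let go; it stands upright with its flange seated, the round sign is still in the block, and I handed the job in at about 19 s (no verdict came back).

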